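Free a jammed ball feeder and nest the ball

TASK

A black torch head has got stuck in the ball feeder's chute and holds back the steel ball. Lift the head out, put it in the empty white box and let go; then nudge the ball that has rolled out across the feeder's plate until it drops into the round pocket. Keep the ball on the plate all the while: do not pick it up or push it over the rim.

Things in the scene. Friction and masses are not known exactly. Their poses are not given: they have to be found in the camera images.
- feeder: Ball feeder, fixed: a level aluminium plate 160 x 160 mm, top 14 mm above the bench, dark rim round its edge 6 mm high and 5 mm wide; a steel chute slopes down onto it. Origin: on the bench under the plate's centre, z up. The chute leaves the plate's +x edge at y = +40 mm, toward +x. Dark foot flange 180 x 186 mm, screw heads to 10 mm high.
- pocket (a point): Centre of the round pocket's mouth, level with the plate's top (14 mm above the bench). The pocket is 24 mm wide and 9 mm deep; a ball in it comes to rest on the pocket's edge, its centre 7 mm above the plate's top. It lies at x = -15, y = -35 mm in the feeder's frame.
- chute_mouth (a point): Lower end of the chute's floor, on its centre line, at plate height: x = +74, y = +40 mm in the feeder's frame. From here the chute rises along feeder +x at 15 degrees, 135 mm long, its highest edge 61 mm above the bench. Its side walls stand 8.5 mm above its floor and close in from 51 mm apart at the upper end to 33 mm at the mouth.
- head_center (a point): Centre (half-way up) of the loose black torch head stuck in the chute: a round cup 41 mm across, 49 mm tall, open at the top, 45 g. It stands square on the chute's floor, leaning 15 degrees toward the plate, wedged where the walls close in. Its z is its own axis. Grip it by its sides across the chute (along the feeder's y), above the chute's low walls.
- stuck_head: The same torch head; origin at the centre of its underside.
- ball_center (a point): Centre of the steel ball, 28 mm across, 90 g. It waits in the chute above the head; with the head gone it rolls out onto the plate and stops by itself within 2 s, between mouth and front rim, its centre then 14 mm above the plate's top (28 mm above the bench). It rolls with some resistance and stops within a few cm of a slow push.
- ball: The same ball; its own axes turn as it rolls, so use the point.
- box_floor (a point): Centre of the inner floor (2 mm above the bench) of the empty white open-topped box, fixed: 213 mm along x, 206 mm along y, 70 mm tall, walls 4 mm thick. The point's axes are those of the box.
There are look-alikes about, which are no part of the job. Of the things like the ball, leave any that is orange or purple; of the rest the smaller one is meant.

How it is judged:
By the outcome, as a careful person would: the job done as asked, in the order asked, and still so for the second after the job is handed in, with the robot touching nothing.
It also fails if it takes over 64 s, if anything falls off the work surface, if the arm or the gripper's body presses on something with over 40 N, if the wrist force passes 120 N, or if a joint passes its speed limit or range.

ROBOT

A 6-joint arm with a two-finger parallel gripper is mounted at the origin on a cart in front of the work surface, level with it; the furniture and walls round the work are solid. World frame = base frame: x ahead of the robot, y to its left, z up, the work surface at z = 0. Lengths are in m, angles in rad, forces in N, time in s.
With the tool pointing down it reaches from about 0.225 to 0.725 m from the base axis. Payload 3.1 kg.
Tool frame: the origin (TCP) lies midway between the tips of the shut fingers; the grasp point (between the pads) lies 19 mm behind it; z points along the fingers, y is the direction in which the jaws open and shut (so a half turn about z gives the same grasp; the last joint's range is limited). The gripper opens to 85 mm and grips with 20 to 120 N. Pads are 22 mm wide; open, the fingers measure 114 mm over their backs; the gripper's body (76 mm by 85 mm) begins 54 mm behind the grasp point. The pads swing forward as they close: fully open they stand 13 mm farther back than shut.
Start: joints at [-1.289, 0.048, 0.099, 1.622, 0, 1.443], TCP at [0.209, -0.482, 0.231] pointing down, gripper open.
Joint ranges: [-2.91, 2.91], [-0.99, 1.94], [-1.21, 1.42], [-2.12, 2.29], [-1.49, 1.47], [-3.14, 3.14]. Speed limits (rad/s): [2.79, 2.79, 3.14, 3.14, 3.14, 3.14].

INTERFACE

Orientations are given as [roll, pitch, yaw] about the fixed x, y, z axes, in that order (R = Rz(yaw) Ry(pitch) Rx(roll)).
In Python, from bench import ctrl gives the robot as it stands. The module is installed in compiled form; this text tells all that it offers.
- The arm moves only by the tool send_rows, never from a script. Its argument "targets" is a list of rows, each a list of 5 numbers: the shift along the world's x, y, z in cm, then the turn about the world's z in degrees, then the finger opening in cm, from 0 to 8.54. In form: [[x, y, z, yaw, jaw], ...]. A call has 1 to 10 rows; each row is the pose to reach, as a shift and turn from the pose measured when the call began; what a row does not reach only later rows make up. A row lasts 1/12 s, in which the tool goes at most 41.7 mm and 7.16 degrees, less where a joint would pass 70% of its speed; a pose out of reach is approached as far as the arm can. A call with a gripper value outside its range is refused whole. The fingers move at their own pace and stop on an object; "squeeze" is the grip in N (left out, the last holds). Time passes only in rows, so rows that repeat a pose let the fingers close. It gives the time, the measured TCP pose, the force and the opening at its end, in the units of the state.
- ctrl.state(): the state, without advancing time (a new reading comes with each control period).
- ctrl.grab_frame(name): name is "scene" or "side" or "wrist"; returns the picture (480x640x3 uint8, blue, green, red); there is no depth.
- ctrl.get_calibration(name): a dict with "fovy" (degrees; the focal length in pixels is half the picture's height over the tangent of half this angle, whatever the lens; pixels are square), "cx", "cy" (the principal point, pixels), "R" (3x3) and "t" (3): a world point X has camera coordinates R X + t. Camera axes: x right, y down, z forward; pixel columns grow to the right and rows downward; lengths in m; the calibration is good to about 2 mm. A picture is of the moment at which its call begins: read the wrist's pose just before it. get_calibration takes no time and is no camera call; for the wrist camera it gives the pose at the moment of the call.
- ctrl.sign_off(): hands the job in, once; it reports no verdict.
Trained networks look in the newest picture that a camera, given by its name, has taken for a name from the list of things; names that differ only in an ending like _2 or _b are one class to them, and where a whole thing is asked for, a point or a joint stands for the part that bears it (a point fixed in the world has none). Each returns a list of dicts, best first, with "conf" (0 to 1); they miss things now and then, are a little off and sometimes report something else, mostly with a low value. They report only what shows in the picture. A call takes as long as a camera call. They do not tell look-alikes from the thing itself.
- ctrl.recognise(name, camera): "xyz" ([x, y, z] in m, in world coordinates, good to about 4 mm: the middle of the surface that is visible of it).
- ctrl.outline_of(name, camera): "region" (480x640 bool, what is visible of it).
The state is a dict: "clock": time; "joint_positions": joint angles; "joint_vel": joint speeds; "joint_efforts": joint torques, N m; "tcp_pos": TCP position; "eef_rot": TCP orientation; "force": force on the tool from outside, world axes, zero at the start; "ft_torque": the same for the moment, N m; "finger_gap": finger opening in m.
Only numpy, scipy, OpenCV 4.12 (cv2) and the standard library are available. Lean on these libraries where they do the work, as an engineer would, in place of code of your own. Each camera call takes 0.05 s, during which the arm holds its last target.

## Working session

There is one attempt and no reset: what is moved stays moved. The work goes in short steps, Python scripts to look and compute and a tool call to move; the robot and the scene stay as the last step left them, time stands still between calls to the robot, and variables do not carry over. Pictures are saved under pics/ and viewed, and the job is handed in when it is done.

Besides the shell and the picture viewer there is one more tool, called after "Call:" as name(argument=value, ...), one argument or row to a line, values as JSON. send_rows: Moves the arm, as the interface text tells. Its arguments: {"type":"object","properties":{"targets":{"type":"array"},"squeeze":{"type":"number"}},"required":["targets"]}

```bash
mkdir -p pics; ls; cat > h.py <<'E'
import numpy as np, cv2
from bench import ctrl
def snap(cam,fn):
    c=ctrl.get_calibration(cam); im=ctrl.grab_frame(cam); cv2.imwrite('pics/'+fn,im); return im,c
def K(c):
    f=240/np.tan(np.radians(c['fovy'])/2); return np.array([[f,0,c['cx']],[0,f,c['cy']],[0,0,1]])
def proj(c,X):
    p=K(c)@(np.array(c['R'])@np.array(X,float)+np.array(c['t'])); return p[:2]/p[2]
def ray(c,uv):
    R=np.array(c['R']);d=R.T@np.linalg.solve(K(c),[uv[0],uv[1],1.]); return -R.T@np.array(c['t']), d/np.linalg.norm(d)
def onz(c,uv,z):
    o,d=ray(c,uv); return o+d*(z-o[2])/d[2]
def tri(L):
    A=np.zeros((3,3));b=np.zeros(3)
    for c,uv in L:
        o,d=ray(c,uv);P=np.eye(3)-np.outer(d,d);A+=P;b+=P@o
    X=np.linalg.solve(A,b); return X,[np.linalg.norm(np.cross(X-ray(c,uv)[0],ray(c,uv)[1])) for c,uv in L]
E
python3 - <<'E'
from h import *
print(ctrl.state())
for n in ['scene','side','wrist']:
    im,c=snap(n,n+'0.png'); print(n,c)
    for o in ['feeder','stuck_head','ball','box_floor','pocket','chute_mouth','head_center']:
        try: print(o,[(np.round(r['xyz'],3),round(r['conf'],2)) for r in ctrl.recognise(o,n)])
        except Exception as e: print(o,e)
E
```

```text
pics
{'clock': 0.0, 'joint_positions': array([-1.28881560e+00,  4.87388224e-02,  9.75979096e-02,  1.62199019e+00,
        3.86171983e-05,  1.44299458e+00]), 'joint_vel': array([ 9.01758651e-04,  2.50300783e-05, -9.21826809e-05, -9.41463719e-04,
        6.57907450e-04,  1.61218774e-03]), 'joint_efforts': array([ 1.95713933e-04, -3.38783026e+01,  3.20015323e+01,  2.04284006e-02,
        6.31406965e-05, -1.37375817e-07]), 'tcp_pos': array([ 0.20899459, -0.48094964,  0.23012339]), 'eef_rot': array([-3.13928184e+00, -3.35878300e-04,  4.09782040e-01]), 'force': array([ 0.70589494,  0.75126849, -0.12633884]), 'ft_torque': array([-0.016892  ,  0.0195431 ,  0.04126943]), 'finger_gap': 0.08555006548780457}
scene {'fovy': 50.77451957239684, 'cx': 323.0257724093634, 'cy': 237.9516820339721, 'R': array([[-0.80689395, -0.59069167, -0.00234594],
       [-0.22783249,  0.31488198, -0.92138032],
       [ 0.54499038, -0.74292172, -0.38865512]]), 't': array([0.62501758, 0.14762638, 0.69431967])}
feeder [(array([0.486, 0.104, 0.008]), 0.62)]
stuck_head [(array([0.594, 0.118, 0.06 ]), 0.86)]
ball [(array(
[... 790 characters left out ...]
5, 0.031]), 0.7), (array([0.732, 0.075, 0.02 ]), 0.69), (array([0.633, 0.092, 0.059]), 0.67)]
box_floor [(array([0.477, 0.309, 0.031]), 0.87)]
pocket [(array([0.485, 0.069, 0.017]), 0.81)]
chute_mouth [(array([0.487, 0.065, 0.011]), 0.57)]
head_center [(array([0.596, 0.093, 0.064]), 0.73)]
wrist {'fovy': 68.10585536440374, 'cx': 320.2073582572784, 'cy': 243.05808211284418, 'R': array([[ 3.98690695e-01, -9.17085431e-01,  2.06445749e-04],
       [-8.70164368e-01, -3.78221285e-01,  3.15852232e-01],
       [-2.89585398e-01, -1.26106987e-01, -9.48808371e-01]]), 't': array([-0.52520161, -0.04083514,  0.37998152])}
feeder []
stuck_head []
ball []
box_floor []
pocket []
chute_mouth []
head_center []
```

View pics/scene0.png

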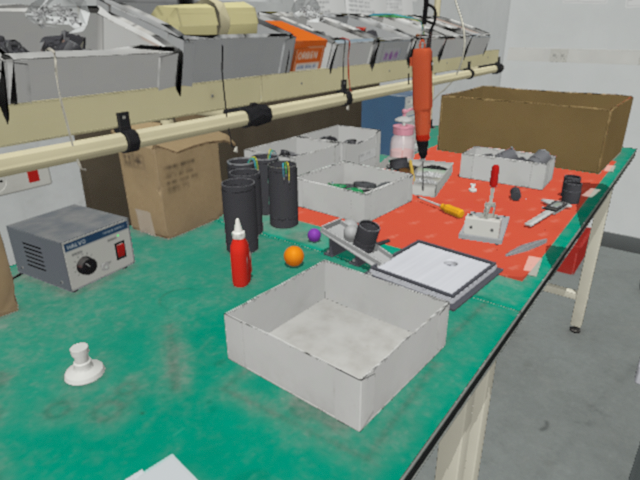

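View pics/side0.png

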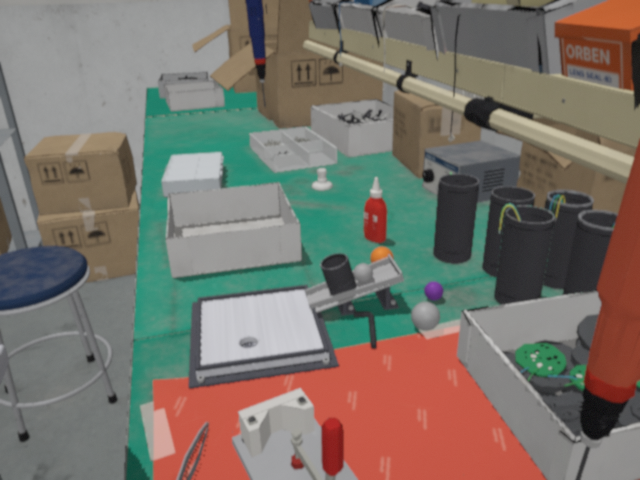

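View pics/wrist0.png

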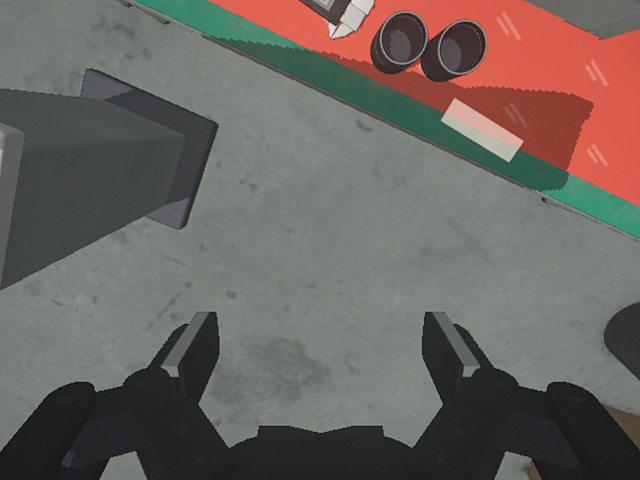

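```bash
python3 - <<'E'
from h import *
print(ctrl.state()['clock'])
E
```

```text
1.2
```

```bash
python3 - <<'E'
import cv2
a=cv2.imread('pics/scene0.png')[195:315,290:510]; cv2.imwrite('pics/sz.png',cv2.resize(a,None,fx=3.6,fy=3.6,interpolation=cv2.INTER_CUBIC))
a=cv2.imread('pics/side0.png')[235:395,180:450]; cv2.imwrite('pics/dz.png',cv2.resize(a,None,fx=2.96,fy=2.96,interpolation=cv2.INTER_CUBIC))
E
```

```text
(no output)
```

View pics/sz.png

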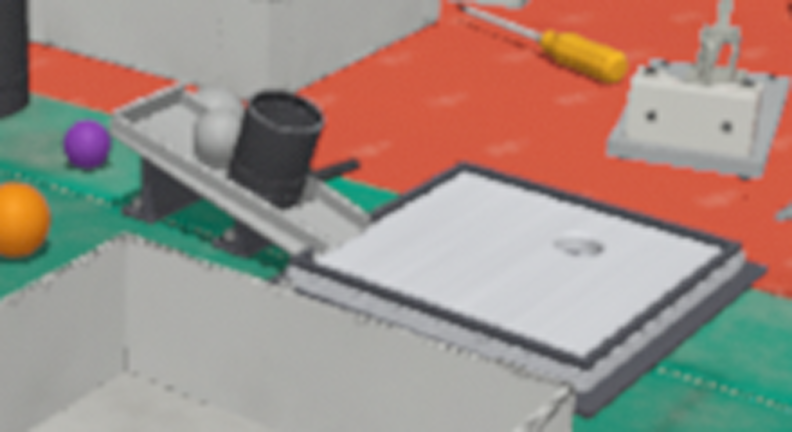

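View pics/dz.png

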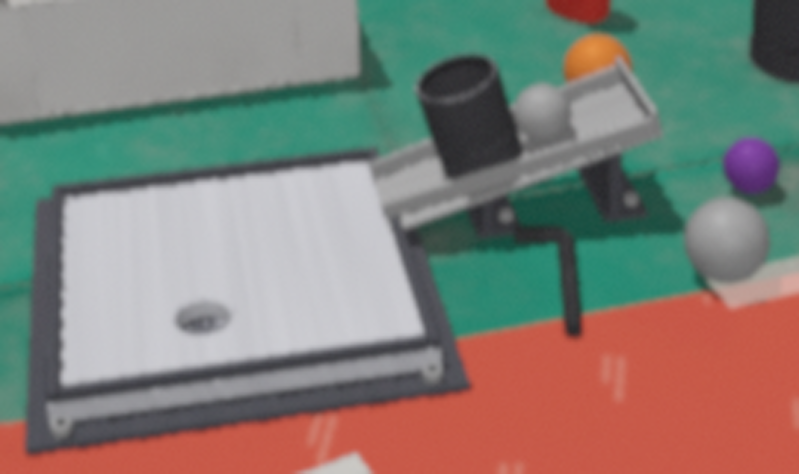

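```bash
cat > fit.py <<'E'
from h import *
from scipy.optimize import least_squares
import pickle
cs={n:ctrl.get_calibration(n) for n in ['scene','side']}
z=lambda p:(p[0]/3.6+290,p[1]/3.6+195); y=lambda p:(p[0]/2.96+180,p[1]/2.96+235)
S={'+-':(460,163),'--':(742,245),'-+':(590,362),'++':(288,262)}
D={'-+':(55,188),'++':(375,152),'+-':(440,345),'--':(57,388)}
for k in S: 
    X,e=tri([(cs['scene'],z(S[k])),(cs['side'],y(D[k]))]); print(k,X.round(4),np.round(e,4))
X,e=tri([(cs['scene'],z((579,245))),(cs['side'],y((203,317)))]);print('pocket',X.round(4),e)
# head top rim centre, ball centre
X,e=tri([(cs['scene'],z((284,112))),(cs['side'],y((458,80)))]);print('headtop',X.round(4),e)
X,e=tri([(cs['scene'],z((219,138))),(cs['side'],y((545,112)))]);print('ball',X.round(4),e)
def P(q,l): return np.array([q[0]+np.cos(q[2])*l[0]-np.sin(q[2])*l[1],q[1]+np.sin(q[2])*l[0]+np.cos(q[2])*l[1],l[2]])
def res(q):
    r=[]
    for k in S:
        l=[(1 if k[0]=='+' else -1)*q[3],(1 if k[1]=='+' else -1)*q[3],.02]
        X=P(q,l)
        r+=list(proj(cs['scene'],X)-z(S[k]))+list(proj(cs['side'],X)-y(D[k]))
    X=P(q,[-.015,-.035,.014])
    r+=list(proj(cs['scene'],X)-z((579,245)))+list(proj(cs['side'],X)-y((203,317)))
    return np.array(r)
s=least_squares(res,[.487,.085,0,.08],loss='soft_l1'); q=s.x
print(q,np.degrees(q[2])); print(res(q).round(1))
pickle.dump(q,open('q.pkl','wb'))
for n,l in dict(pocket=[-.015,-.035,.014],mouth=[.074,.04,.014]).items(): print(n,P(q,l))
E
python3 fit.py
```

```text
+- [ 0.5507 -0.0101  0.0156] [0.0001 0.0001]
-- [0.3933 0.0061 0.018 ] [0.0031 0.0031]
-+ [0.4057 0.1601 0.0177] [0.0014 0.0014]
++ [0.5639 0.1489 0.0152] [0.0003 0.0003]
pocket [0.4595 0.0428 0.0126] [np.float64(0.0006108151289370557), np.float64(0.0006108151289370977)]
headtop [0.5949 0.1058 0.0728] [np.float64(0.0005004454205411352), np.float64(0.000500445420541007)]
ball [0.6364 0.1026 0.0488] [np.float64(0.0018514176034091505), np.float64(0.0018514176034090276)]
[ 0.47826511  0.07499766 -0.08370674  0.07879596] -4.796042784383474
[ 0.4 -2.  -0.4 -2.9 -0.9 -2.3 -2.6  1.5 -1.1 -1.8 -0.6 -1.   0.8 -2.9
 -0.3 -1.9 -0.4 -1.3  0.4 -0.1]
pocket [0.46039132 0.04137434 0.014     ]
mouth [0.55535037 0.10867054 0.014     ]
```

```bash
python3 - <<'E'
import cv2,numpy as np
a=cv2.imread('pics/scene0.png')[250:430,215:460]; a=cv2.resize(a,(784,576),interpolation=cv2.INTER_CUBIC);cv2.imwrite('pics/sb.png',a)
a=cv2.imread('pics/side0.png')[170:290,150:310]; a=cv2.resize(a,(800,600),interpolation=cv2.INTER_CUBIC);cv2.imwrite('pics/db.png',a)
from h import *
s=ctrl.get_calibration('scene');d=ctrl.get_calibration('side')
print(tri([(s,(422,158)),(d,(596,430))]))
for z in (.2,.3): print(z,onz(d,(596,430),z),onz(s,(422,158),z))
E
```

```text
(array([ 0.68355402, -0.28282852,  0.10827054]), [np.float64(0.002203582221637878), np.float64(0.002203582221637764)])
0.2 [ 0.60503695 -0.35032651  0.2       ] [0.51989126 0.06496925 0.2       ]
0.3 [ 0.5162648  -0.42550972  0.3       ] [0.34610102 0.43806377 0.3       ]
```

View pics/sb.png

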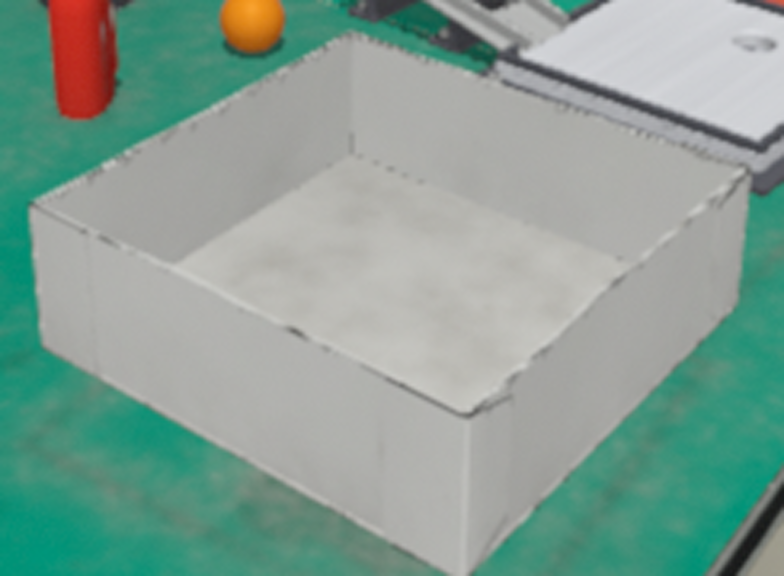

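View pics/db.png

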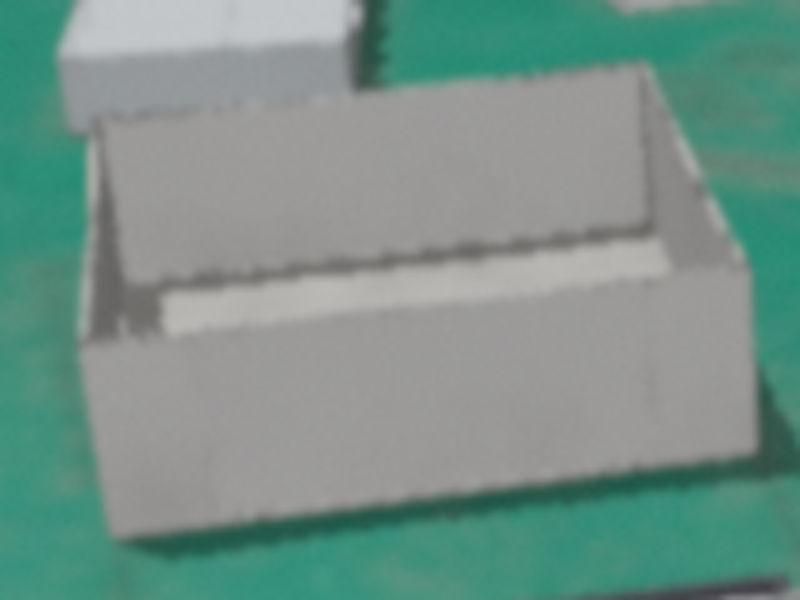

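```bash
python3 - <<'E'
from h import *
s=ctrl.get_calibration('scene');d=ctrl.get_calibration('side')
S=[(32,205),(350,32),(748,170),(470,412)]; D=[(645,65),(748,265),(80,343),(95,120)]
P=[]
for a,b in zip(S,D):
    X,e=tri([(s,(a[0]/3.2+215,a[1]/3.2+250)),(d,(b[0]/5+150,b[1]/5+170))]);P.append(X);print(X.round(4),e[0].round(4))
print(np.mean(P,0))
E
```

```text
[0.591  0.4633 0.0675] 0.0007
[0.5823 0.2599 0.0683] 0.0009
[0.3707 0.2712 0.0681] 0.0007
[0.3807 0.4706 0.0686] 0.0008
[0.48116683 0.36624103 0.06812755]
```

Call:
send_rows(
  targets=[
    [3.9,5.9,0,7,7],
    [7.8,11.7,0,14,7],
    [11,16.6,0,21,7],
    [14,21.3,0,28,7],
    [16.5,25,0,35,7],
    [19,29,0,42,7],
    [21.5,32.5,0,49,7],
    [24,36,0,56,7],
    [26,39.5,0,63,7],
    [28,42.5,0,70,7],
  ],
  squeeze=40,
)

```text
clock: 2.03
tcp_pos: [0.4395, -0.1319, 0.2316]
eef_rot: [3.141, 0.001, 1.638]
force: [0.9, -0.1, -0.2]
finger_gap: 0.0696
```

```bash
python3 -c "
from h import *
print(ctrl.state())"
```

```text
{'clock': 2.0333, 'joint_positions': array([-4.37785178e-01, -1.24819980e-01, -6.78226590e-02,  1.62665806e+00,
       -1.19297416e-04,  1.06626218e+00]), 'joint_vel': array([ 1.10542114,  0.32361168,  0.28900724, -0.04712494, -0.00470805,
       -0.3536593 ]), 'joint_efforts': array([ -3.54736693, -29.60482657,  30.89977026,   0.55155572,
         0.08388966,   0.24519579]), 'tcp_pos': array([ 0.43947573, -0.13188419,  0.23164804]), 'eef_rot': array([3.14065623e+00, 6.53373756e-04, 1.63754492e+00]), 'force': array([ 0.94529213, -0.10726382, -0.15766958]), 'ft_torque': array([-0.08814836, -0.10125613, -0.0130531 ]), 'finger_gap': 0.06959361778467664}
```

Call:
send_rows(
  targets=[
    [2.5,4,0,7,7],
    [5,8,0,14,7],
    [7,11,0,21,7],
    [9,14,0,28,7],
    [11,17,0,35,7],
    [13,20,0,42,7],
    [15,23,-1,49,7],
    [15.5,23.7,-2,56,7],
    [15.5,23.7,-3,63,7],
    [15.5,23.7,-4,70,7],
  ],
)

```text
clock: 2.87
tcp_pos: [0.5948, 0.1064, 0.1906]
eef_rot: [3.141, 0.0, 2.867]
force: [0.6, 0.6, 0.1]
finger_gap: 0.0699
```

Call:
send_rows(
  targets=[
    [0,0,0,6,7],
    [0,0,0,11.4,7],
    [0,0,0,11.4,7],
  ],
)

```text
clock: 3.12
tcp_pos: [0.5946, 0.1066, 0.1899]
eef_rot: [3.141, -0.001, 3.068]
force: [-0.2, -0.2, 0.9]
finger_gap: 0.0701
```

```bash
python3 - <<'E'
from h import *
st=ctrl.state();print(st['tcp_pos'],st['eef_rot'],st['clock'],st['joint_positions'])
im,c=snap('wrist','w1.png');
for o in ['stuck_head','ball']: print(o,[(np.round(r['xyz'],3),round(r['conf'],2)) for r in ctrl.recognise(o,'wrist')])
E
```

```text
[0.59456562 0.10661371 0.18985575] [ 3.14113903e+00 -1.24249017e-03  3.06827769e+00] 3.1167 [6.61210292e-02 2.51822443e-01 2.44088855e-01 1.56423012e+00
 6.21909359e-04 1.39435915e-01]
stuck_head [(array([0.602, 0.109, 0.037]), 0.64)]
ball [(array([0.689, 0.187, 0.022]), 0.94), (array([0.635, 0.102, 0.062]), 0.87), (array([0.732, 0.085, 0.026]), 0.86), (array([0.688, 0.032, 0.029]), 0.6)]
```

View pics/w1.png

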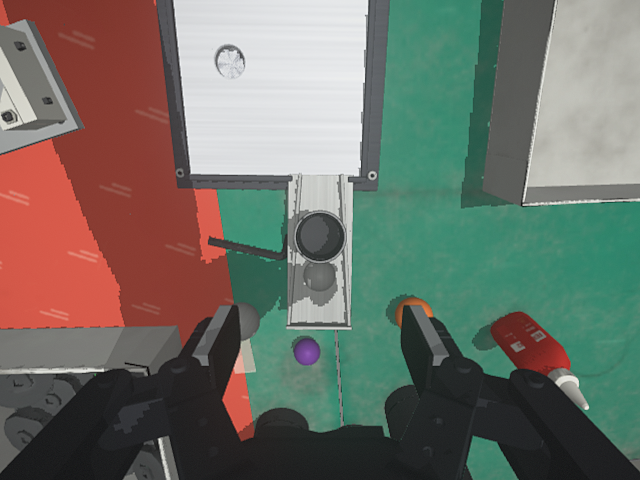

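```bash
python3 - <<'E'
from h import *
s=ctrl.get_calibration('scene');d=ctrl.get_calibration('side');w=ctrl.get_calibration('wrist')
z=lambda p:(p[0]/3.6+290,p[1]/3.6+195); y=lambda p:(p[0]/2.96+180,p[1]/2.96+235)
print('cam',-w['R'].T@w['t'])
print('headtop',tri([(s,z((284,112))),(d,y((458,80))),(w,(321,236))]), onz(w,(321,236),.0745))
print('pocket',onz(w,(230,61),.014))
print('mouthc',onz(w,(323,182),.014), 'chute end',onz(w,(320,328),.05))
for p in [(455,260),(505,235)]: print(onz(d,p,0))
for p in [(240,250),(283,226)]: print(onz(s,p,0))
E
```

```text
cam [0.51322461 0.11242811 0.33291443]
headtop (array([0.59490936, 0.10659349, 0.07281804]), [np.float64(0.0007714556839279694), np.float64(0.0005389153573910775), np.float64(0.0005237011844643133)]) [0.59454738 0.10712589 0.0745    ]
pocket [0.46012808 0.04390499 0.014     ]
mouthc [0.563159   0.11154078 0.014     ] chute end [0.69014099 0.09898007 0.05      ]
[0.82767507 0.17897225 0.        ]
[0.96073253 0.23661879 0.        ]
[0.82686647 0.20457466 0.        ]
[ 8.41873843e-01  5.69354797e-02 -5.55111512e-17]
```

Call:
send_rows(
  targets=[
    [0.2,0,-4,0,7],
    [0.3,0,-8,0,7],
    [0.3,0,-11,0,7],
    [0.3,0,-13,0,7],
    [0.3,0,-14.2,0,7],
    [0.3,0,-15,0,7],
    [0.3,0,-15.1,0,7],
  ],
)

```text
clock: 3.85
tcp_pos: [0.5973, 0.1063, 0.0387]
eef_rot: [3.141, -0.001, 3.063]
force: [-0.7, -0.2, -0.2]
finger_gap: 0.0699
```

```bash
python3 - <<'E'
from h import *
snap('side','d2.png'); im=cv2.imread('pics/d2.png')[200:400,200:466];cv2.imwrite('pics/d2z.png',cv2.resize(im,(798,600)))
E
```

```text
(no output)
```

View pics/d2z.png

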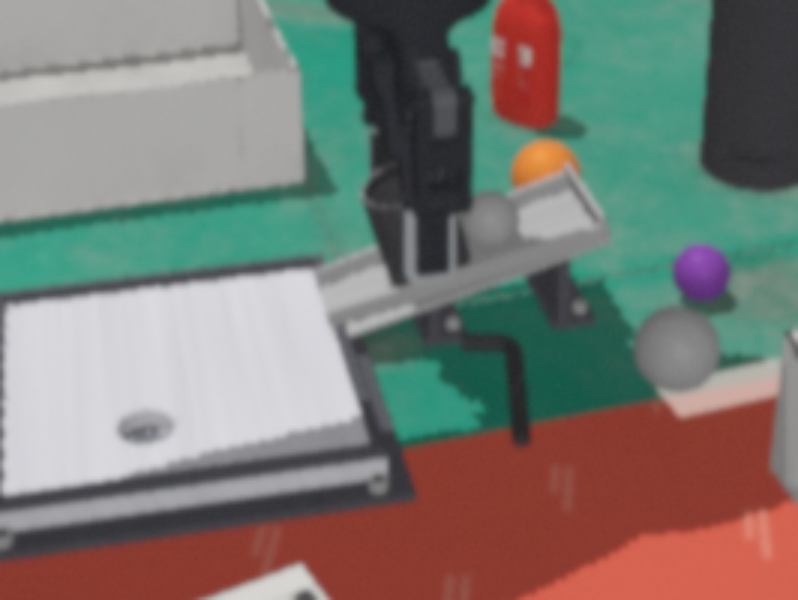

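Call:
send_rows(
  targets=[
    [0,0,0,0,3.2],
    [0,0,0,0,3.2],
    [0,0,0,0,3.2],
    [0,0,0,0,3.2],
    [0,0,0,0,3.2],
    [0,0,0,0,3.2],
  ],
  squeeze=40,
)

```text
clock: 4.4
tcp_pos: [0.5999, 0.1059, 0.0425]
eef_rot: [3.141, 0.005, 3.063]
force: [-1.7, -2.3, 5.6]
finger_gap: 0.0396
```

Call:
send_rows(
  targets=[
    [-0.1,0,1,0,3.2],
    [-0.2,0,2.5,0,3.2],
    [-0.2,0,5,0,3.2],
    [-0.2,0,8,0,3.2],
    [-0.2,0,11,0,3.2],
    [-0.2,0,13,0,3.2],
    [-0.2,0,13,0,3.2],
  ],
)

```text
clock: 4.98
tcp_pos: [0.6011, 0.1065, 0.1799]
eef_rot: [3.139, 0.016, 3.063]
force: [0.5, -0.4, 0.0]
finger_gap: 0.0392
```

```bash
python3 - <<'E'
from h import *
print(ctrl.state()['finger_gap'])
snap('side','d3.png')
E
```

```text
0.039238631631613986
```

View pics/d3.png

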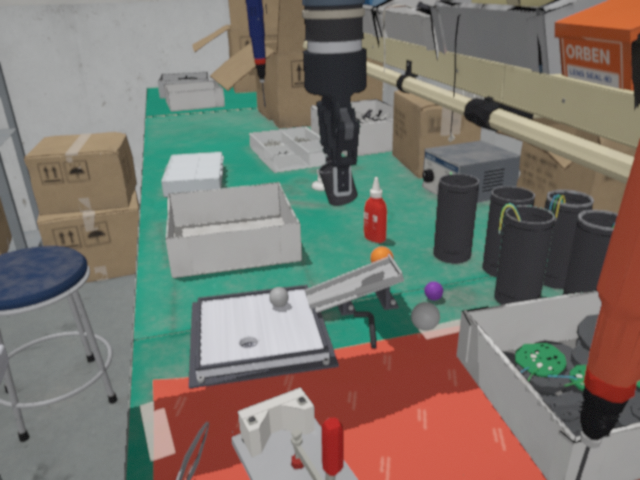

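```bash
python3 - <<'E'
from h import *
im=cv2.imread('pics/d3.png')[130:220,290:410];a=cv2.resize(im,(400,300))
b,_=snap('wrist','w3.png'); cv2.imwrite('pics/m3.png',np.hstack([a,cv2.resize(b,(400,300))]))
E
```

```text
(no output)
```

View pics/m3.png

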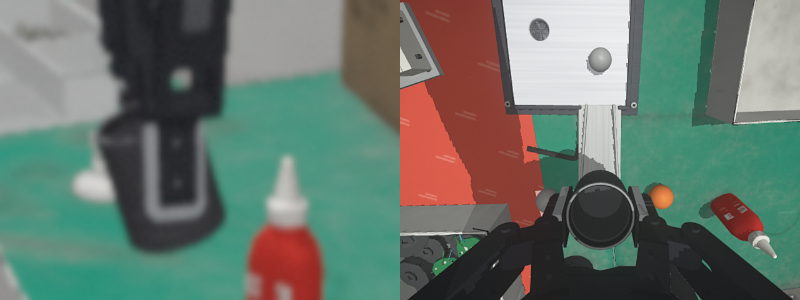

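Call:
send_rows(
  targets=[
    [-1.5,3,0,0,3.2],
    [-3,6.5,0,0,3.2],
    [-4.5,10,0,0,3.2],
    [-6,13.5,0,0,3.2],
    [-8,17,0,0,3.2],
    [-9.5,20.5,0,0,3.2],
    [-11,23.5,0,0,3.2],
    [-12,25.5,0,0,3.2],
    [-12,26,0,0,3.2],
    [-12,26,0,0,3.2],
  ],
)

```text
clock: 5.92
tcp_pos: [0.477, 0.3672, 0.1721]
eef_rot: [-3.141, 0.005, 3.066]
force: [0.3, -1.0, 1.0]
finger_gap: 0.0391
```

Call:
send_rows(
  targets=[
    [0,0,-3,0,3.2],
    [0,0,-6,0,3.2],
    [0,0,-9,0,3.2],
    [0,0,-11.5,0,3.2],
    [0,0,-13.5,0,3.2],
    [0,0,-14.5,0,3.2],
    [0,0,-15,0,3.2],
    [0,0,-15,0,3.2],
  ],
)

```text
clock: 6.58
tcp_pos: [0.4765, 0.3654, 0.0215]
eef_rot: [-3.138, 0.003, 3.065]
force: [-1.2, -0.1, 0.2]
finger_gap: 0.0394
```

Call:
send_rows(
  targets=[
    [0,0,0,0,5],
    [0,0,0,0,6],
    [0,0,0,0,7],
    [0,0,0,0,7],
    [0,0,2,0,7],
    [0,0,5,0,7],
    [0,0,9,0,7],
    [0,0,13,0,7],
    [0,0,17,0,7],
    [0,0,19,0,7],
  ],
)

```text
clock: 7.42
tcp_pos: [0.4783, 0.3665, 0.2184]
eef_rot: [3.139, 0.011, 3.065]
force: [0.5, 0.9, 1.3]
finger_gap: 0.0697
```

```bash
python3 - <<'E'
from h import *
a,_=snap('wrist','w4.png');b,_=snap('side','d4.png')
c,_=snap('scene','s4.png')
cv2.imwrite('pics/m4.png',np.hstack([cv2.resize(a,(400,300)),cv2.resize(c[200:380,220:460],(400,300))]))
cv2.imwrite('pics/d4z.png',cv2.resize(b[260:400,170:350],None,fx=4,fy=4,interpolation=cv2.INTER_CUBIC))
cv2.imwrite('pics/s4z.png',cv2.resize(c[200:320,310:510],None,fx=4,fy=4,interpolation=cv2.INTER_CUBIC))
for cam in ['scene','side','wrist']: print(cam,[(np.round(r['xyz'],3),round(r['conf'],2)) for r in ctrl.recognise('ball',cam)])
E
```

```text
scene [(array([0.693, 0.199, 0.028]), 0.9), (array([0.736, 0.091, 0.016]), 0.58), (array([0.429, 0.131, 0.03 ]), 0.57), (array([0.481, 0.375, 0.033]), 0.16)]
side [(array([0.733, 0.074, 0.022]), 0.83), (array([0.429, 0.11 , 0.04 ]), 0.71), (array([0.688, 0.006, 0.029]), 0.55), (array([0.691, 0.184, 0.033]), 0.53)]
wrist [(array([0.685, 0.029, 0.026]), 0.72), (array([0.435, 0.126, 0.038]), 0.63)]
```

View pics/m4.png

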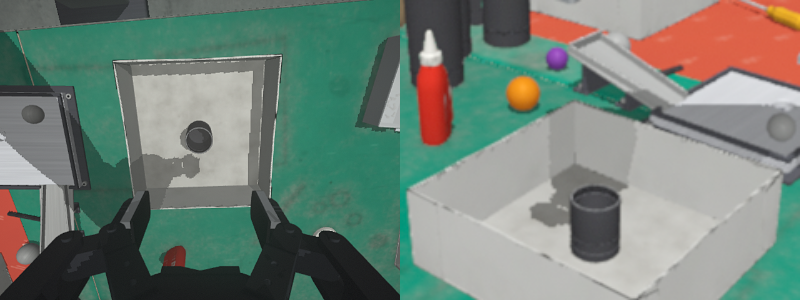

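View pics/d4z.png

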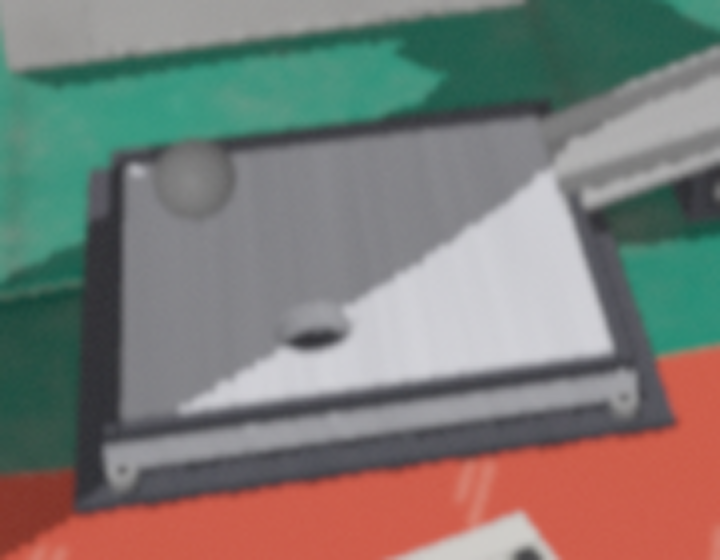

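View pics/s4z.png

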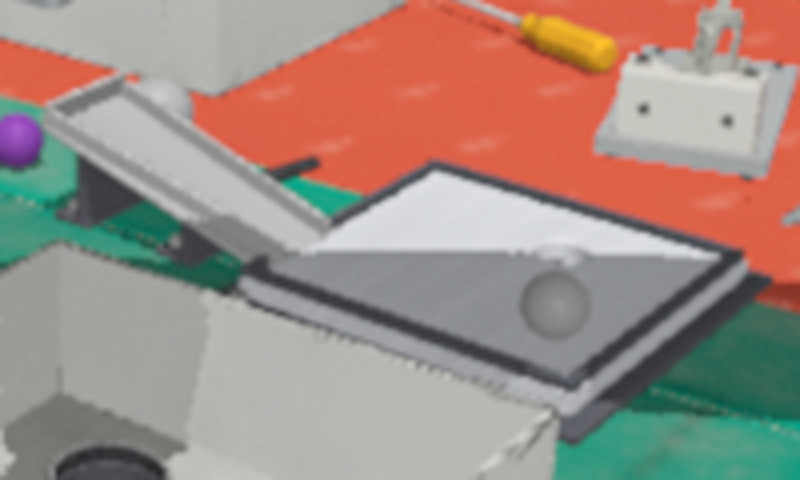

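```bash
python3 - <<'E'
from h import *
s=ctrl.get_calibration('scene');d=ctrl.get_calibration('side');w=ctrl.get_calibration('wrist')
im=ctrl.grab_frame('wrist')
cv2.imwrite('pics/w5z.png',cv2.resize(im[90:290,0:200],(800,800))[:600])
a=(s,(448.75,276.5));b=(d,(218.75,305));c=(w,(52,182))
print(tri([a,b]),tri([a,b,c])); print([onz(*q,.028) for q in (a,b,c)])
z=lambda p:(p[0]/4+310,p[1]/4+200); y=lambda p:(p[0]/4+170,p[1]/4+260)
print('pocket',tri([(s,z((560,256))),(d,y((314,326)))]))
print(ctrl.state()['clock'])
E
```

```text
(array([0.43156939, 0.12029314, 0.02633738]), [np.float64(0.0007123820775213105), np.float64(0.0007123820775212884)]) (array([0.4296532 , 0.12103305, 0.0262901 ]), [np.float64(0.0009516396883273003), np.float64(0.0025997305098551422), np.float64(0.0034868708396836555)])
[array([0.4295555 , 0.12375696, 0.028     ]), array([0.43213207, 0.11813102, 0.028     ]), array([0.42598133, 0.12257215, 0.028     ])]
pocket (array([0.45980769, 0.04543191, 0.01166176]), [np.float64(0.000543141097261716), np.float64(0.0005431410972617552)])
7.7667
```

View pics/w5z.png

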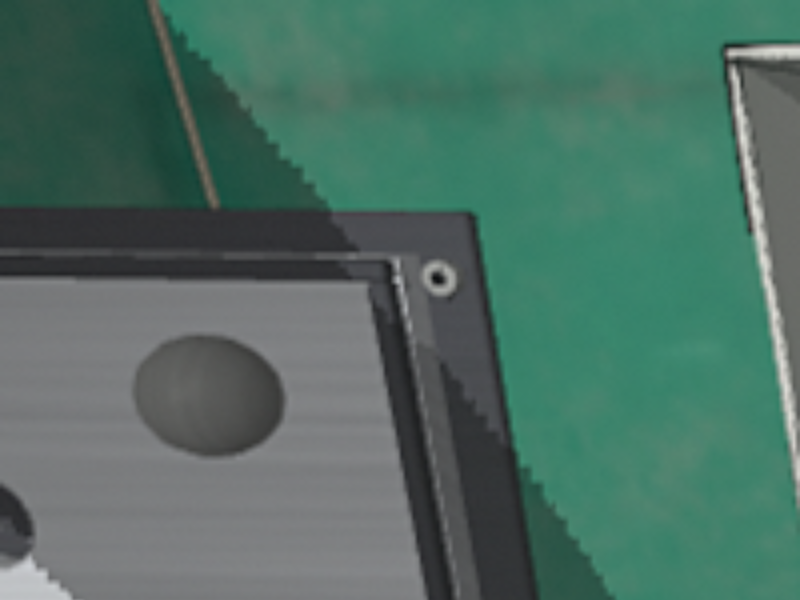

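Call:
send_rows(
  targets=[
    [-0.6,-2,0,7,5],
    [-1.3,-4,0,14,4],
    [-2,-6,0,21,3],
    [-2.6,-8,0,28,1.6],
    [-3.2,-10.5,-1,35,1.6],
    [-4,-13,-2,42,1.6],
    [-4.6,-15,-3,49,1.6],
    [-5.3,-17,-4,56,1.6],
    [-6,-19,-5,63,1.6],
    [-6.3,-20.4,-6,70,1.6],
  ],
)

```text
clock: 8.6
tcp_pos: [0.4102, 0.1591, 0.1463]
eef_rot: [-3.139, -0.004, -1.991]
force: [0.7, 0.1, 0.6]
finger_gap: 0.016
```

Call:
send_rows(
  targets=[
    [0,0,0,7,1.6],
    [0,0,-0.5,14,1.6],
    [0,0,-1,21,1.6],
    [0,0,-2,28,1.6],
    [0,0,-2.5,35,1.6],
    [0,0,-3,42,1.6],
    [0,0,-3,45,1.6],
    [0,0,-3,45,1.6],
  ],
)

```text
clock: 9.27
tcp_pos: [0.4084, 0.1586, 0.1138]
eef_rot: [3.139, -0.003, -1.205]
force: [0.1, -1.1, 0.3]
finger_gap: 0.0161
```

```bash
python3 - <<'E'
from h import *
st=ctrl.state();print(st['tcp_pos'],np.degrees(st['eef_rot']),st['joint_positions'],st['finger_gap'])
a,w=snap('wrist','w6.png')
import pickle; pickle.dump(w,open('w6.pkl','wb'))
E
```

```text
[0.40835171 0.15861777 0.11379146] [ 1.79852936e+02 -1.63469074e-01 -6.90348460e+01] [ 0.21951107 -0.17168408 -0.34353407  1.40106945 -0.00319698 -1.71718916] 0.016127049337562708
```

View pics/w6.png

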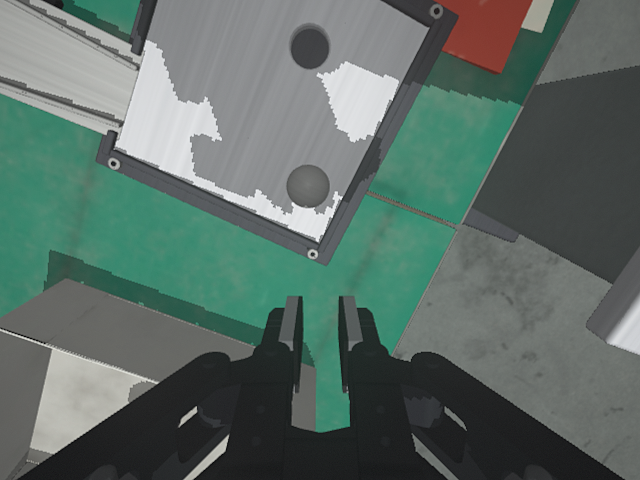

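```bash
python3 - <<'E'
from h import *
import pickle
w=pickle.load(open('w6.pkl','rb'))
b=onz(w,(308,186.5),.028);p=onz(w,(309.5,47),.014)
d=(p-b)[:2];L=np.linalg.norm(d);u=d/L
t=ctrl.state()['tcp_pos']
for x in (b,p): r=(x-t)[:2]; print(x.round(4),'along',r@u,'lat',r@[-u[1],u[0]])
print(L,u,np.degrees(np.arctan2(*d[::-1])))
s=b[:2]-u*.040; print('start',s,(s-t[:2])*100)
E
```

```text
[0.4314 0.1203 0.028 ] along 0.043837353315782285 lat 0.008068405747559413
[0.4596 0.0428 0.014 ] along 0.12633813104217587 lat 0.008068405747559413
0.0825007777263936 [ 0.34269198 -0.93944782] -69.95903056677115
start [0.41766876 0.1578999 ] [ 0.88948764 -0.08400152]
```

Call:
send_rows(
  targets=[
    [0.5,0,-2,-1,1.6],
    [0.9,-0.1,-4.5,-1,1.6],
    [0.9,-0.1,-6.5,-1,1.6],
    [0.9,-0.1,-8,-1,1.6],
    [0.9,-0.1,-8.6,-1,1.6],
    [0.9,-0.1,-8.6,-1,1.6],
  ],
)

```text
clock: 9.82
tcp_pos: [0.4155, 0.1572, 0.026]
eef_rot: [3.135, -0.002, -1.225]
force: [0.1, 0.2, -0.2]
finger_gap: 0.0159
```

```bash
python3 - <<'E'
from h import *
a,w=snap('wrist','w7.png');b,d=snap('side','d7.png')
bb=onz(w,(308,186),.028)
st=ctrl.state();print(st['tcp_pos'],np.degrees(st['eef_rot']))
cv2.imwrite('pics/m7.png',np.hstack([cv2.resize(a,(400,300)),cv2.resize(b[250:385,160:340],(400,300))]))
E
```

```text
[0.41787773 0.15779011 0.02868741] [ 1.79922116e+02 -1.72233941e-01 -7.01818672e+01]
```

View pics/m7.png

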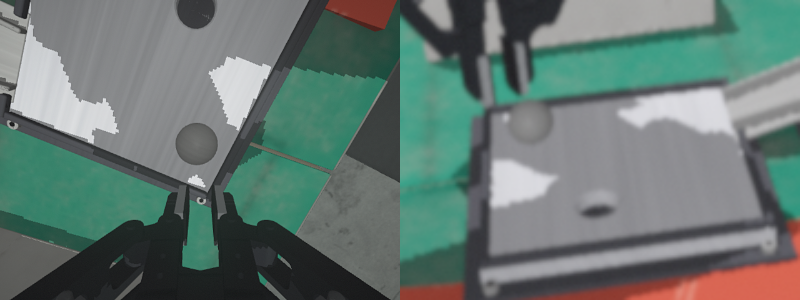

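Call:
send_rows(
  targets=[
    [0.14,-0.38,-0.1,0,1.6],
    [0.27,-0.75,-0.2,0,1.6],
    [0.41,-1.13,-0.2,0,1.6],
    [0.55,-1.5,-0.2,0,1.6],
    [0.69,-1.88,-0.2,0,1.6],
    [0.82,-2.25,-0.2,0,1.6],
    [0.96,-2.63,-0.2,0,1.6],
    [1.1,-3.0,-0.2,0,1.6],
    [1.23,-3.38,-0.2,0,1.6],
    [1.37,-3.76,-0.2,0,1.6],
  ],
)

```text
clock: 10.75
tcp_pos: [0.4326, 0.1223, 0.0291]
eef_rot: [-3.139, 0.002, -1.224]
force: [-5.7, 6.6, 14.9]
finger_gap: 0.0164
```

```bash
python3 - <<'E'
from h import *
st=ctrl.state();print(st['tcp_pos'],np.degrees(st['eef_rot']),st['clock'])
a,w=snap('wrist','w8.png')
import pickle; pickle.dump((w,st),open('w8.pkl','wb'))
E
```

```text
[0.4325566  0.12233955 0.02911655] [-1.79848811e+02  1.33428771e-01 -7.01252449e+01] 10.75
```

View pics/w8.png

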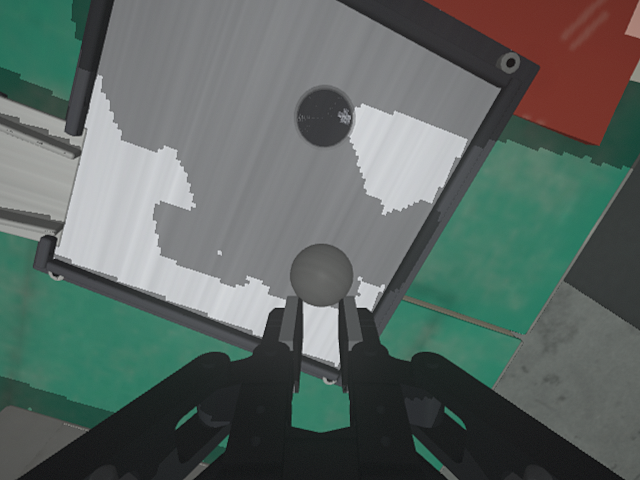

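```bash
python3 - <<'E'
from h import *
import pickle
w,st=pickle.load(open('w8.pkl','rb'))
u=np.array([.343,-.939]);t=st['tcp_pos'][:2]
b=onz(w,(321.5,274.5),.028);p=onz(w,(324.5,117),.014)
for x in (b,p): r=x[:2]-t; print(x.round(4),r@u, r@[.939,.343])
for px in [(287,297),(301,297),(341,297),(354,297)]: print(onz(w,px,.03).round(4),(onz(w,px,.03)[:2]-t)@u)
q=np.array([.478,.075]);R=np.array([[np.cos(-.0837),-np.sin(-.0837)],[np.sin(-.0837),np.cos(-.0837)]])
print('tcp in feeder',R.T@(t-q))
E
```

```text
[0.4386 0.104  0.028 ] 0.019294913651781945 -0.0006296192959229288
[0.4597 0.0422 0.014 ] 0.08457489850511919 -0.001989007620111349
[0.4495 0.1186 0.03  ] 0.009365746359877058
[0.4437 0.1164 0.03  ] 0.009361310102527113
[0.4271 0.1104 0.03  ] 0.009348644861216454
[0.4217 0.1084 0.03  ] 0.009344531774344385
tcp in feeder [-0.049242    0.04337465]
```

Call:
send_rows(
  targets=[
    [-0.1,0.3,0.1,0,1.6],
    [-0.24,0.66,0.1,0,1.6],
    [-0.24,0.66,0,0,1.6],
    [-0.24,0.66,-0.4,0,1.6],
    [-0.24,0.66,-0.8,0,1.6],
    [-0.24,0.66,-0.8,0,1.6],
  ],
)

```text
clock: 11.3
tcp_pos: [0.4291, 0.1281, 0.0196]
eef_rot: [3.141, 0.002, -1.224]
force: [-0.5, -0.5, -0.7]
finger_gap: 0.0159
```

```bash
python3 - <<'E'
from h import *
st=ctrl.state();print(st['tcp_pos'],st['force'],np.degrees(st['eef_rot']),st['clock'])
a,w=snap('wrist','w9.png')
g=cv2.medianBlur(cv2.cvtColor(a,cv2.COLOR_BGR2GRAY),5)
import pickle; pickle.dump((w,st),open('w9.pkl','wb'))
cv2.imwrite('pics/w9z.png',cv2.resize(a[80:380,200:500],(600,600)))
st=ctrl.state();print(st['tcp_pos'],st['force'])
E
```

```text
[0.42906786 0.12807262 0.01961032] [-0.51729287 -0.54347566 -0.71032246] [ 1.79982093e+02  1.10735613e-01 -7.01546226e+01] 11.3
[0.42929095 0.12811806 0.02001969] [-0.99608534 -0.2528621  -0.00734374]
```

View pics/w9z.png

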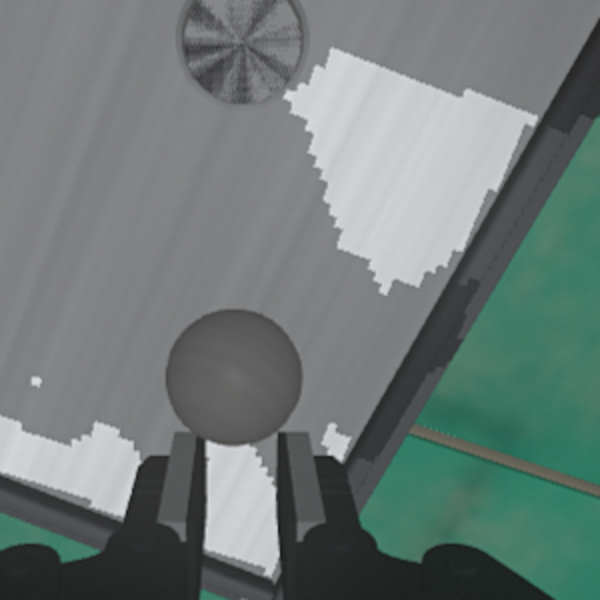

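```bash
python3 - <<'E'
from h import *
import pickle
w=ctrl.get_calibration('wrist');t=ctrl.state()['tcp_pos'][:2]
b=onz(w,(317,268),.028);p=onz(w,(321.5,99),.014)
d=(p-b)[:2];print(b,p,np.linalg.norm(d),np.degrees(np.arctan2(d[1],d[0])),(b[:2]-t)*1000)
u=np.array([.343,-.939])
for x in (b,p):r=x[:2]-t; print(r@u, r@[.939,.343])
E
```

```text
[0.43936798 0.1039438  0.028     ] [0.45972608 0.04233953 0.014     ] 0.06488095443977139 -71.71305161472027 [ 10.07702647 -24.1742685 ]
0.02615605819979132 0.001170553754969692
0.09098529542994671 -0.0008434571871667064
```

Call:
send_rows(
  targets=[
    [0.14,-0.39,0,0,1.6],
    [0.27,-0.78,0,0,1.6],
    [0.41,-1.17,0,0,1.6],
    [0.54,-1.56,0,0,1.6],
    [0.68,-1.95,0,0,1.6],
    [0.82,-2.34,0,0,1.6],
    [0.95,-2.73,0,0,1.6],
    [1.09,-3.12,0,0,1.6],
    [1.23,-3.51,0,0,1.6],
    [1.36,-3.9,0,0,1.6],
  ],
)

```text
clock: 12.18
tcp_pos: [0.443, 0.0887, 0.02]
eef_rot: [-3.141, 0.002, -1.225]
force: [-0.6, -0.1, 0.3]
finger_gap: 0.0161
```

```bash
python3 - <<'E'
from h import *
a,w=snap('wrist','w10.png')
st=ctrl.state();print(st['tcp_pos'],st['force'],st['clock'])
cv2.imwrite('pics/w10z.png',cv2.resize(a[80:380,200:500],(600,600)))
E
```

```text
[0.44333768 0.08809044 0.02007837] [ 0.17957335 -0.39594999  0.45410097] 12.2333
```

View pics/w10z.png

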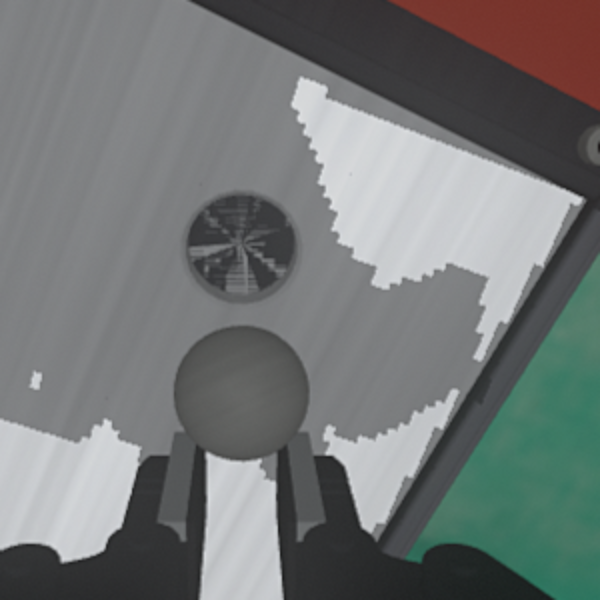

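Call:
send_rows(
  targets=[
    [0.12,-0.34,0,0,1.6],
    [0.25,-0.7,0,0,1.6],
    [0.37,-1.05,0,0,1.6],
    [0.5,-1.4,0,0,1.6],
    [0.6,-1.7,0,0,1.6],
    [0.68,-1.9,0,0,1.6],
    [0.68,-1.9,0,0,1.6],
  ],
)

```text
clock: 12.82
tcp_pos: [0.4503, 0.0687, 0.0201]
eef_rot: [-3.141, 0.001, -1.226]
force: [-0.7, -0.1, 0.4]
finger_gap: 0.0157
```

```bash
python3 - <<'E'
from h import *
a,w=snap('wrist','w11.png')
st=ctrl.state();print(st['tcp_pos'],st['force'],st['clock'])
cv2.imwrite('pics/w11z.png',cv2.resize(a[80:380,200:500],(600,600)))
E
```

```text
[0.45020678 0.06887617 0.02004702] [-0.30606542  0.72183113  0.10037919] 12.8667
```

View pics/w11z.png

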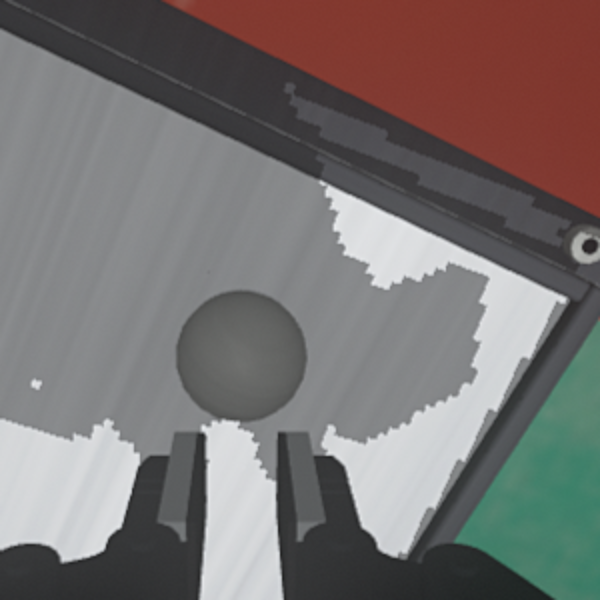

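Call:
send_rows(
  targets=[
    [-0.2,0.6,0,0,1.6],
    [-0.5,1.4,0.3,0,1.6],
    [-0.6,1.7,2,0,1.6],
    [-0.6,2,5,0,1.6],
    [-0.6,3,9,0,1.6],
    [-0.6,4,13,0,1.6],
    [-0.6,5,17,0,1.6],
    [-0.6,6,18,0,1.6],
    [-0.6,6,18,0,1.6],
  ],
)

```text
clock: 13.62
tcp_pos: [0.4465, 0.1315, 0.2055]
eef_rot: [-3.132, 0.0, -1.223]
force: [-0.4, -0.4, -0.0]
finger_gap: 0.0161
```

```bash
python3 - <<'E'
from h import *
s0,s=snap('scene','s12.png');d0,d=snap('side','d12.png');w0,w=snap('wrist','w12.png')
st=ctrl.state();print(st['tcp_pos'],st['force'],st['clock'])
cv2.imwrite('pics/m12.png',np.vstack([np.hstack([cv2.resize(d0[260:395,170:350],(400,300)),cv2.resize(w0,(400,300))]),np.hstack([cv2.resize(s0[200:350,320:520],(400,300)),cv2.resize(s0[200:425,210:510],(400,300))])]))
E
```

```text
[0.44323307 0.12911815 0.19874692] [ 1.07959166 -0.37397815  0.15598501] 13.7667
```

View pics/m12.png

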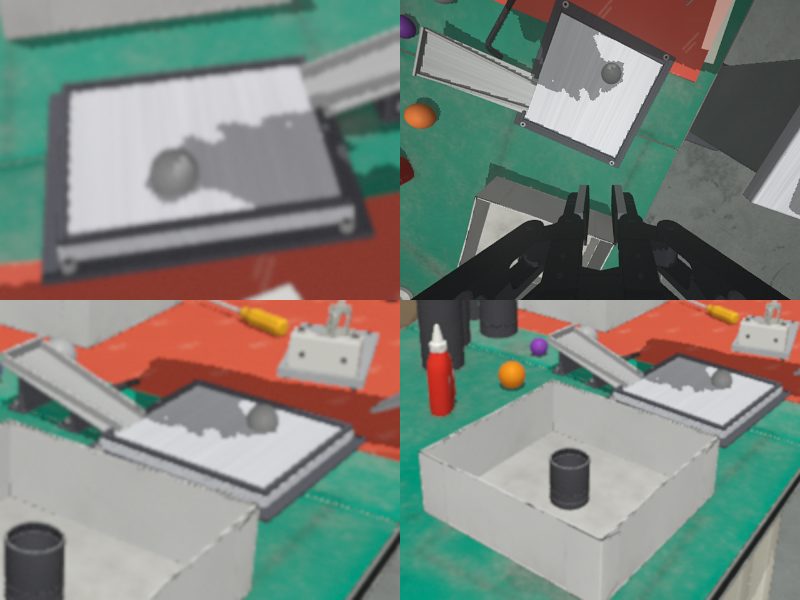

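Check the ball's height against a seated ball (expected centre z ≈ 21 mm).

```bash
python3 - <<'E'
from h import *
s=ctrl.get_calibration('scene');d=ctrl.get_calibration('side');w=ctrl.get_calibration('wrist')
ps=(320+262/2,200+418/2-150);pd=(170+174*.45,260+174*.45);pw=(611*1.6-640,73*1.6)
print(tri([(s,ps),(d,pd)]),tri([(s,ps),(d,pd),(w,pw)]))
for X in ([.4597,.0425,.021],[.4597,.0425,.028]): print([proj(c,X).round(1) for c in (s,d,w)])
print(ps,pd,pw)
E
```

```text
(array([0.45998938, 0.0414306 , 0.01972972]), [np.float64(7.618229702961879e-05), np.float64(7.618229702947252e-05)]) (array([0.45961306, 0.04169439, 0.01976853]), [np.float64(0.00021024359906698288), np.float64(0.000486112405970532), np.float64(0.0006558821227207105)])
[array([450.9, 258.6]), array([247.8, 337.1]), array([336.6, 117.3])]
[array([451.3, 255. ]), array([247.3, 332.5]), array([336.9, 117.2])]
(451.0, 259.0) (248.3, 338.3) (337.6, 116.80000000000001)
```

Ball centre is at z ≈ 20 mm at the pocket's position, so it is seated.

```bash
python3 -c "
from h import *
print(ctrl.sign_off())"
```

```text
the job is handed in; nothing more can be done
None
```

The torch head is in the white box and the ball is in the round pocket. I handed the job in at about 13.8 s of the 64 s allowed.

- **Torch head:** I gripped it across the chute, lifted it out and let go near the middle of the box. The last pictures show it standing upright there.
- **Ball:** It rolled out and stopped by itself on the plate. I nudged it with the nearly shut fingers until it dropped into the pocket. It was never gripped or lifted, and it stayed on the plate.
- **Last check on the ball:** From three views its centre is at (0.460, 0.042, 0.020) m. A seated ball should be at about (0.460, 0.0425, 0.021) m, and one still on the plate would be at 0.028 m high. The heights I measured throughout came out 1–3 mm low.
- **Gripper:** It is clear of everything at 0.20 m.

Two contacts were not as planned, both well under the force limits:
- **First push:** The fingers rode slightly high on the ball, and the tool read about 15 N upward. I backed off, lowered about 9 mm and finished the push with almost no force.
- **Gripping the head:** The tool rose about 4 mm with about 6 N upward, probably from brushing the tops of the chute walls.

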